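# Slide the till board into its notch and turn the button over it

## Task

With the fingertips, push the loose pale board by its trailing edge along the two dark runners of the tool till, towards the end that carries the red turn-button, until it drops flat into the notch there. Then push the red button round about a quarter turn so that it points squarely over the board and keeps it in, and leave both free. Only push gently: do not grip, lift or ram anything, and leave the mallet, the plane and the offcut where they are.

Things in the scene. Friction and masses are not known exactly. Their poses are not given: they have to be found in the camera images.
- till: Fixed wooden frame, 410 (x) by 188 mm (y). Origin at bench level, mid-frame; x is the way the board slides, towards the end rail with the red button; z up. Cheeks (inner faces y = +-78 mm, tops z = 64 mm) guide the board; inside them dark runners (|y| 55 to 78 mm, top z = 50 mm) run from the open end x = -210 mm. Between the runners it is open but for stretchers below z = 20 mm.
- notch (a point): Centre of the locating notch, at its floor level, at (114, 0, 42) mm of the till. Here the runners are 8 mm lower (z = 42 mm) from the step at x = 46 mm to the end rail at x = 182 mm: 136 mm long. The end rail (x = 182 to 208 mm, full width, top z = 62 mm) stops the board. Axes as the till's.
- board: Loose pale board, 130 (x) by 150 (y) by 18 mm, about 0.2 kg, on the runners with 3 mm play each side. Origin: centre of its underside; axes as the till's. Underside at z = 50 mm on the runners; seated it lies flat at z = 42 mm, centre within 3 mm of the notch's. Its leading edge dips first; a finger pressed on it may hold the trailing edge up by friction until it backs off.
- board_rear (a point): Middle of the board's trailing edge face (the one to push), half-way up its thickness, at (-65, 0, 9) mm from the board's origin. It is exposed over its whole 18 mm height between the runners.
- turn_button (a joint): Angle of the red turn-button on its vertical pivot on the end rail, held by slight friction (under 2 N at its tip): 0 = parked, lying along the end rail (pointing to the till's +y); it grows counter-clockwise seen from above; 1.57 = pointing to the till's -x, over the notch and the board in it. Stops at 0 and 1.9.
- button_pivot (a point): Pivot axis of the red button, half-way up its thickness; at (195, 0, 71) mm in the till's frame. The button is a red bar 16 mm wide and 16 mm high (its underside 63 mm, its top 79 mm above the bench), reaching 52 mm from the pivot one way and 10 mm the other.
- button_tip (a point): Middle of the far end of the red button, half-way up, 52 mm from the pivot.
- mallet: Bystander: joiner's mallet standing on its head, a dark wooden drum 72 mm in diameter and 110 mm high; origin at the centre of the drum's underside; a handle slopes down along its +x to the bench, 230 mm out.
- plane: Bystander: iron bench plane, 200 mm (x) by 56 mm (y), handle up to 92 mm high; origin at the centre of its sole.
- offcut: Bystander: dark block 110 by 60 by 28 mm high lying on the bench; origin at the centre of its underside.
There are look-alikes about, which are no part of the job. Leave any turquoise or yellow look-alike of the board alone.

How it is judged:
On the way, in this order (a step that is already met when the one before it is completed fails the run):
1. the board has dropped flat into the notch while the button is still parked (z of board in the frame of till between 0.038 and 0.0445 m and x of board in the frame of till above 0.106 m and angle between board's own z axis and vertical below 0.03 rad and value of joint turn_button below 0.7 rad), for 0.2 s.
2. the button is turned over the board in the notch (z of board in the frame of till between 0.038 and 0.0445 m and x of board in the frame of till above 0.106 m and angle between board's own z axis and vertical below 0.03 rad and value of joint turn_button above 1.2 rad), for 0.2 s.
At the end, for the whole second after the job is handed in: The board lies flat in the notch (underside within 2.5 mm of the notch floor and more than 106 mm along the till, tilted under 0.03 rad), at rest, and the button stands beyond 1.2 rad, over the board (all of step 2 and linear speed of board below 0.02 m/s); the robot touches nothing.
It fails at once if the board is lifted more than 15 mm off the runners (z of board in the frame of till above 0.065 m).
It fails at once if the board is gripped or rammed (over 45 N) (contact force between the fingers and board above 45 N).
It fails at once if the button is gripped or forced (over 35 N) (contact force between the fingers and turn_button above 35 N).
It fails at once if the mallet, the plane or the offcut is moved more than 20 mm (distance of any of mallet, plane, offcut from where it was at the start of the episode above 0.02 m).
It also fails if it takes over 53 s, if anything falls off the work surface, if the arm or the gripper's body presses on something with over 40 N, if the wrist force passes 120 N, or if a joint passes its speed limit or range.

## Robot

A 6-joint arm with a two-finger parallel gripper is mounted at the origin on the work surface. World frame = base frame: x ahead of the robot, y to its left, z up, the work surface at z = 0. Lengths are in m, angles in rad, forces in N, time in s.
With the tool pointing down it reaches from about 0.35 to 0.775 m from the base axis. Payload 7.3 kg.
Tool frame: the origin (TCP) lies midway between the tips of the shut fingers; the grasp point (between the pads) lies 19 mm behind it (robot.grip_depth is the z of the grasp point in the tool frame, in m); z points along the fingers, y is the line along which they close (so a half turn about z gives the same grasp; the last joint's range is limited). The gripper opens to 92 mm and grips with 3 to 60 N. Pads are 19 mm wide; open, the fingers measure 130 mm over their backs; the gripper's body (75 mm by 190 mm) begins 47 mm behind the grasp point.
Start: joints at [-1.374, 0.342, 1.524, -0, 1.275, -0.146], TCP at [0.176, -0.494, 0.227] pointing down, gripper open.
Joint ranges: [-2.53, 2.53], [-0.77, 2.02], [0.04, 2.7], [-1, 4.14], [0.28, 2.66], [-3.11, 3.11]. Speed limits (rad/s): [2.57, 2.57, 3.14, 3.14, 3.14, 3.14].

## Interface

Orientations are given as [roll, pitch, yaw] about the fixed x, y, z axes, in that order (R = Rz(yaw) Ry(pitch) Rx(roll)).
In Python, from cell import robot, viewer gives the robot as it stands.
- The arm moves only by the tool step_arm, never from a script. Its argument "increments" is a list of rows, each an object with "delta_pos": the shift along the tool's x, y, z in cm, a list of three; "dr": the turn, a rotation vector about the tool's x, y, z in degrees, a list of three; "fingers": the closure, from -1 (fully open) to 1 (shut), so that 0 is half open. In form: [{"delta_pos": [tx, ty, tz], "dr": [wx, wy, wz], "fingers": fingers}, ...]. A call has exactly 5 rows; each row is the pose to reach, as a shift and turn from the pose commanded when the call began, along the tool's axes at that moment; what a row does not reach only later rows make up. A row lasts 1/8 s, in which the tool goes at most 62.5 mm and 10.7 degrees, less where a joint would pass 70% of its speed; a pose out of reach is approached as far as the arm can. A call with a gripper value outside its range is refused whole. The fingers move at their own pace and stop on an object; "newtons" is the grip in N (left out, the last holds). Time passes only in rows, so rows that repeat a pose let the fingers close, or fill a call up. It gives the time, the measured TCP pose, the force, the opening and the grip force at its end, in the units of the state.
- robot.observe(): the state, without advancing time (a new reading comes with each control period).
- viewer.read_camera(name): name is "side" or "top" or "wrist"; returns the picture (400x640x3 uint8, red, green, blue); there is no depth.
- viewer.camera_params(name): a dict with "K" (3x3 intrinsics, pixels), "T" (4x4, takes a point from camera to world coordinates). Camera axes: x right, y down, z forward; pixel columns grow to the right and rows downward; lengths in m; the calibration is good to about 2 mm. A picture is of the moment at which its call begins: read the wrist's pose just before it. camera_params takes no time and is no camera call; for the wrist camera it gives the pose at the moment of the call.
- robot.hand_in(): hands the job in; it is judged then, once.
The state is a dict: "time": time; "qpos": joint angles; "qvel": joint speeds; "joint_efforts": joint torques, N m; "tool_pos": TCP position; "tool_rot": TCP orientation; "contact_force": force on the tool from outside, world axes, zero at the start; "torque": the same for the moment, N m; "opening": finger opening in m; "grip_force": force on a finger pad.
Only numpy, scipy, OpenCV 4.12 (cv2) and the standard library are available. Lean on these libraries where they do the work, as an engineer would, in place of code of your own. Each camera call takes 0.05 s, during which the arm holds its last target. There are 200 camera calls.

## Working session

There is one attempt and no reset: what is moved stays moved. The work goes in short steps, Python scripts to look and compute and a tool call to move; the robot and the scene stay as the last step left them, time stands still between calls to the robot, and variables do not carry over. Pictures are saved under pics/ and viewed, at most 10 in all, crops included, and the job is handed in when it is done.

Besides the shell and the picture viewer there is one more tool, called after "Request:" as a command line: name --argument value ..., lists and objects as JSON in quotes. step_arm: Moves the arm, as the interface text tells. Its arguments: {"type":"object","properties":{"increments":{"type":"array"},"newtons":{"type":"number"}},"required":["increments"]}

```bash
mkdir -p pics
python3 - <<'E'
from cell import robot, viewer
import cv2, numpy as np
for n in("top","side"):
    im=viewer.read_camera(n); np.save(f"pics/{n}.npy",im); cv2.imwrite(f"pics/{n}1.png",im[:,:,::-1])
    p=viewer.camera_params(n); print(n,p["K"].round(1).tolist(),p["T"].round(3).tolist())
s=robot.observe(); print(s["time"],s["tool_pos"],s["tool_rot"],s["opening"])
E
```

```text
top [[385.1, 0.0, 321.9], [0.0, 385.1, 193.1], [0.0, 0.0, 1.0]] [[0.012, -0.998, 0.067, 0.503], [-1.0, -0.013, -0.013, 0.028], [0.014, -0.067, -0.998, 1.114], [0.0, 0.0, 0.0, 1.0]]
side [[389.5, 0.0, 321.9], [0.0, 389.5, 199.2], [0.0, 0.0, 1.0]] [[-0.978, -0.111, 0.179, 0.398], [-0.211, 0.541, -0.814, 0.9], [-0.006, -0.834, -0.552, 0.682], [0.0, 0.0, 0.0, 1.0]]
0.1 [ 0.17641444 -0.49409789  0.22612723] [-3.14028588e+00 -2.03005636e-04  3.42780073e-01] 0.09183157779437594
```

View pics/top1.png

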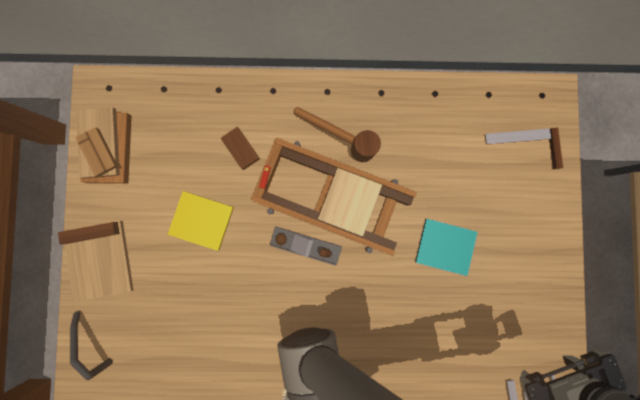

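View pics/side1.png

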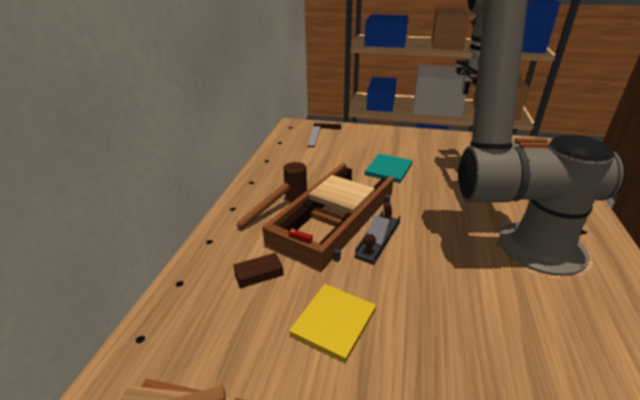

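Top view: the pale board is at (350,202), inside the till. The red button is at (265,177), on the left end rail. The board look-alikes are yellow (201,221), turquoise (447,247) and a plain panel (97,262); only the pale one at (350,202) lies on the runners. In the side view it is at (343,194) and the button at (300,235).

```bash
cat > h.py <<'E'
import numpy as np, cv2
from cell import robot, viewer
def cast(n,uv,z,p=None):
    p=p or viewer.camera_params(n); K,T=p["K"],p["T"]
    d=T[:3,:3]@np.linalg.solve(K,[uv[0],uv[1],1]); o=T[:3,3]
    return o+d*(z-o[2])/d[2]
def proj(n,P):
    p=viewer.camera_params(n); q=np.linalg.inv(p["T"])@np.r_[P,1]; q=p["K"]@q[:3]; return q[:2]/q[2]
E
python3 - <<'E'
from h import *
im=np.load("pics/top.npy"); hsv=cv2.cvtColor(im,cv2.COLOR_RGB2HSV)
def blob(m,box):
    k=np.zeros(m.shape,np.uint8);x0,y0,x1,y1=box;k[y0:y1,x0:x1]=m[y0:y1,x0:x1]
    cs,_=cv2.findContours(k,cv2.RETR_EXTERNAL,cv2.CHAIN_APPROX_NONE);return max(cs,key=cv2.contourArea)
r,g,b=[im[:,:,i].astype(int) for i in range(3)]
red=blob(((r>110)&(g<60)&(b<60)).astype(np.uint8),(240,150,290,200))
R=cv2.minAreaRect(red);bx=cv2.boxPoints(R);print("red",R); 
pb=np.array([cast("top",q,.079)[:2] for q in bx]);print(pb.round(4).tolist(),pb.mean(0))
print("px samples board",im[200,350],im[190,290],im[250,250])
pal=blob(((r>185)&(b>110)).astype(np.uint8),(300,150,400,250))
R=cv2.minAreaRect(pal);bx=cv2.boxPoints(R);print("pale",R,cv2.contourArea(pal))
pb=np.array([cast("top",q,.068)[:2] for q in bx]);print(pb.round(4).tolist(),pb.mean(0))
c=im[125:260,240:425];cv2.imwrite("pics/crop.png",cv2.resize(c,None,fx=4.3,fy=4.3,interpolation=cv2.INTER_CUBIC)[:,:,::-1])
E
```

```text
red ((264.0941162109375, 179.07647705078125), (4.772470474243164, 15.510529518127441), 12.528807640075684)
[[0.589, 0.1811], [0.6301, 0.173], [0.6275, 0.1604], [0.5864, 0.1685]] [0.60823638 0.17074345]
px samples board [208 175 130] [186 150 105] [179 143  98]
pale ((352.8704833984375, 202.77542114257812), (52.716434478759766, 54.09305953979492), 21.370620727539062) 2450.0
[[0.5045, 0.0228], [0.6426, -0.0293], [0.5917, -0.164], [0.4542, -0.1106]] [ 0.54825866 -0.07026068]
```

View pics/crop.png

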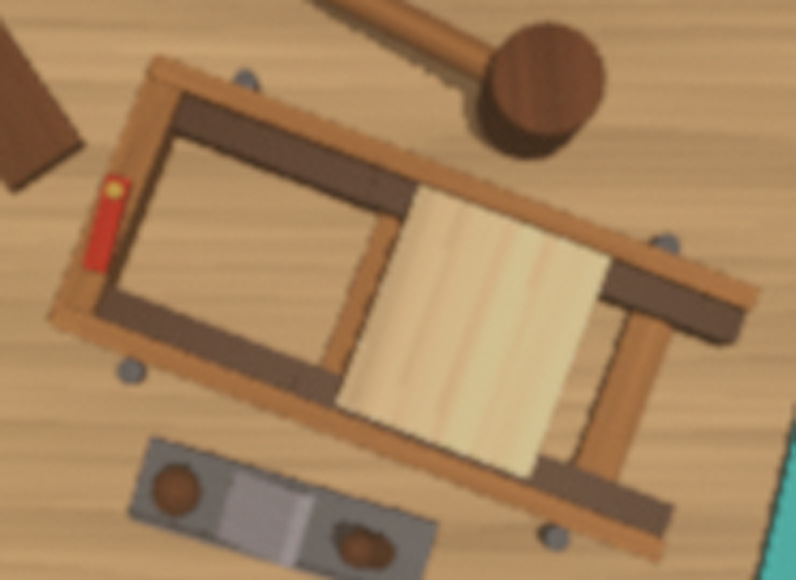

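The crop confirms the pale board on the runners, with corners at crop (417,186), (612,262), (530,478) and (335,404). The red button is parked with its brass pivot at (114,188). The till corners are at (158,57), (50,318), (760,290) and (658,560).

```bash
cat >> h.py <<'E'
def fit(L,W):  # rigid 2D fit W = R L + t
    L=np.array(L,float);W=np.array(W,float);l=L-L.mean(0);w=W-W.mean(0)
    a=np.arctan2((l[:,0]*w[:,1]-l[:,1]*w[:,0]).sum(),(l*w).sum())
    R=np.array([[np.cos(a),-np.sin(a)],[np.sin(a),np.cos(a)]]);t=W.mean(0)-R@L.mean(0)
    return a,t,(W-(L@R.T+t))
E
python3 - <<'E'
from h import *
f=lambda u,v:(240-.5+u/4.3,125-.5+v/4.3)
W=lambda u,v,z:cast("top",f(u,v),z)[:2]
piv=W(114,188,.080)
# till corners (x+,-y),(x+,+y),(x-,-y),(x-,+y)
tl=[(.208,-.094),(.208,.094),(-.21,-.094),(-.21,.094),(.195,0)]
tw=[W(158,57,.063),W(50,318,.063),W(760,290,.064),W(658,560,.064),piv]
a,t,r=fit(tl,tw);print("till",a,t,(r*1e3).round(1).tolist())
bl=[(.065,-.075),(-.065,-.075),(-.065,.075),(.065,.075)]
bw=[W(417,186,.068),W(612,262,.068),W(530,478,.068),W(335,404,.068)]
b,bt,r=fit(bl,bw);print("board",b,bt,(r*1e3).round(1).tolist())
R=lambda a:np.array([[np.cos(a),-np.sin(a)],[np.sin(a),np.cos(a)]])
print("board in till",R(a).T@(bt-t))
E
```

```text
till 1.2083340034223242 [ 0.56790509 -0.01737717] [[-4.8, -1.7], [2.5, -3.4], [-1.3, 2.7], [3.0, 1.2], [0.5, 1.2]]
board 1.2169855582898692 [ 0.55072551 -0.06138325] [[-0.4, 1.8], [-2.2, -0.7], [1.4, -1.2], [1.3, 0.1]]
board in till [-0.04723835  0.00045979]
```

Add to h.py:
```python
from scipy.spatial.transform import Rotation as Ro
A,T0=1.212,np.array([.5675,-.0172])
def till(p):
    c,s=np.cos(A),np.sin(A); d=np.array(p[:2])-T0; return np.array([c*d[0]+s*d[1],-s*d[0]+c*d[1],p[2]])
def world(q):
    c,s=np.cos(A),np.sin(A); return np.array([c*q[0]-s*q[1]+T0[0],s*q[0]+c*q[1]+T0[1],q[2]])
def go(q):
    s=robot.observe(); R=Ro.from_euler("xyz",s["tool_rot"]).as_matrix()
    W=Ro.from_euler("xyz",[np.pi,0,A-np.pi/2]).as_matrix()
    print("t",s["time"],"till",till(s["tool_pos"]).round(4),"d cm",(100*R.T@(world(q)-s["tool_pos"])).round(2),"dr",np.degrees(Ro.from_matrix(R.T@W).as_rotvec()).round(1),"F",s["contact_force"].round(1))
```

```text
(no output)
```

Request:
step_arm --increments '[{"delta_pos": [5.1,-2.3,0],"dr": [0,0,8],"fingers": 1},{"delta_pos": [10.2,-4.7,0],"dr": [0,0,16],"fingers": 1},{"delta_pos": [15.3,-7,0],"dr": [0,0,24],"fingers": 1},{"delta_pos": [20.4,-9.4,0],"dr": [0,0,32],"fingers": 1},{"delta_pos": [25.5,-11.7,0],"dr": [0,0,40],"fingers": 1}]' --newtons 10

```text
time: 0.72
tool_pos: [0.3783, -0.297, 0.2265]
tool_rot: [-3.141, 0.0, -0.36]
contact_force: [1.0, -0.5, -0.1]
opening: 0.0466
grip_force: 0.0
```

```bash
python3 -c "
from h import *
go([-.165,0,.12])"
```

```text
t 0.725 till [-0.3284  0.0789  0.2265] d cm [  7.87 -16.35  10.65] dr [-0.   0.  -0.1] F [ 1.  -0.5 -0.1]
```

Request:
step_arm --increments '[{"delta_pos": [2,-4,2.6],"dr": [0,0,0],"fingers": 1},{"delta_pos": [4,-8.2,5.3],"dr": [0,0,0],"fingers": 1},{"delta_pos": [6,-12.3,8],"dr": [0,0,0],"fingers": 1},{"delta_pos": [7.9,-16.3,10.6],"dr": [0,0,0],"fingers": 1},{"delta_pos": [7.9,-16.3,10.6],"dr": [0,0,0],"fingers": 1}]'

```text
time: 1.35
tool_pos: [0.5082, -0.1704, 0.1181]
tool_rot: [-3.141, 0.005, -0.352]
contact_force: [1.0, 0.1, -0.6]
opening: 0.0009
grip_force: 0.0
```

Run:
```python
from h import *
go([-.155,0,.054])
im=viewer.read_camera("wrist"); cv2.imwrite("pics/w1.png",im[:,:,::-1])
for q in ([-.112,0,.068],[-.112,-.055,.068],[.195,0,.08],[.046,-.06,.05],[-.21,-.078,.064],[-.21,.078,.064]): print(q,proj("wrist",world(q)).round())
```

```text
t 1.35 till [-0.1643  0.0017  0.1181] d cm [ 0.21 -0.92  6.41] dr [-0.   0.3  0.4] F [ 1.   0.1 -0.6]
[-0.112, 0, 0.068] [243. 211.]
[-0.112, -0.055, 0.068] [238. 133.]
[0.195, 0, 0.08] [-216.  214.]
[0.046, -0.06, 0.05] [ 24. 123.]
[-0.21, -0.078, 0.064] [385.  98.]
[-0.21, 0.078, 0.064] [373. 303.]
```

View pics/w1.png

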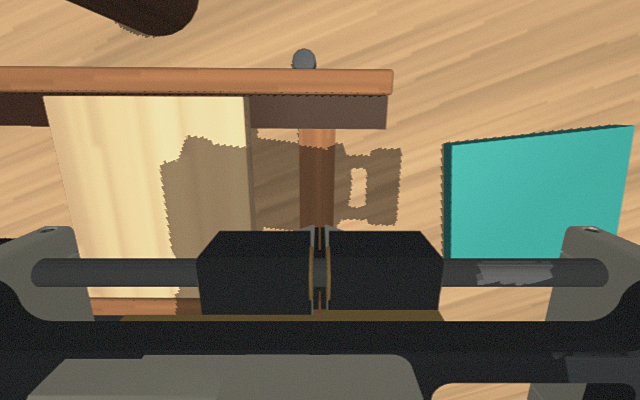

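The wrist view shows the trailing edge at column 247 (predicted 238–243) and the cheek end at 391 (predicted 385). The real till may therefore lie about 4 mm further towards −x. There is room behind the board, so I'm lowering.

Request:
step_arm --increments '[{"delta_pos": [0.2,0,2],"dr": [0,0.3,0.4],"fingers": 1},{"delta_pos": [0.2,0,4.5],"dr": [0,0.3,0.4],"fingers": 1},{"delta_pos": [0.2,0,6.7],"dr": [0,0.3,0.4],"fingers": 1},{"delta_pos": [0.2,0,6.7],"dr": [0,0.3,0.4],"fingers": 1},{"delta_pos": [0.2,-0.5,6.7],"dr": [0,0.3,0.4],"fingers": 1}]'

```text
time: 2.02
tool_pos: [0.5121, -0.1702, 0.0549]
tool_rot: [3.141, -0.007, -0.364]
contact_force: [-0.4, -0.2, -0.6]
opening: 0.0007
grip_force: 0.0
```

Request:
step_arm --increments '[{"delta_pos": [0,-1,0],"dr": [0,0,0],"fingers": 1},{"delta_pos": [0,-1.6,0],"dr": [0,0,0],"fingers": 1},{"delta_pos": [0,-2.2,0],"dr": [0,0,0],"fingers": 1},{"delta_pos": [0,-2.8,0],"dr": [0,0,0],"fingers": 1},{"delta_pos": [0,-3.4,0],"dr": [0,0,0],"fingers": 1}]'

```text
time: 2.65
tool_pos: [0.5239, -0.1372, 0.0537]
tool_rot: [3.141, -0.005, -0.362]
contact_force: [-1.3, -1.0, 0.9]
opening: 0.0005
grip_force: 0.7
```

Run:
```python
from h import *
go([-.1,0,.051])
```

```text
t 2.65 till [-0.1277 -0.0013  0.0537] d cm [-0.14 -2.76  0.27] dr [ 0.  -0.3 -0.2] F [-1.3 -1.   0.9]
```

Request:
step_arm --increments '[{"delta_pos": [-0.1,-0.8,0],"dr": [0,0,0],"fingers": 1},{"delta_pos": [-0.1,-1.7,0.1],"dr": [0,0,0],"fingers": 1},{"delta_pos": [-0.1,-2.6,0.2],"dr": [0,0,0],"fingers": 1},{"delta_pos": [-0.1,-3.5,0.2],"dr": [0,0,0],"fingers": 1},{"delta_pos": [-0.1,-4.4,0.2],"dr": [0,0,0],"fingers": 1}]'

```text
time: 3.28
tool_pos: [0.5386, -0.0953, 0.0516]
tool_rot: [3.142, -0.005, -0.362]
contact_force: [0.8, -0.9, 0.0]
opening: 0.0005
grip_force: 0.6
```

Request:
step_arm --increments '[{"delta_pos": [0,-0.9,0],"dr": [0,0,0],"fingers": 1},{"delta_pos": [0,-1.8,0],"dr": [0,0,0],"fingers": 1},{"delta_pos": [0,-2.7,0],"dr": [0,0,0],"fingers": 1},{"delta_pos": [0,-3.6,0],"dr": [0,0,0],"fingers": 1},{"delta_pos": [0,-4.5,0],"dr": [0,0,0],"fingers": 1}]'

```text
time: 3.9
tool_pos: [0.5546, -0.0533, 0.0517]
tool_rot: [3.142, -0.005, -0.362]
contact_force: [0.3, -0.1, -0.3]
opening: 0.0006
grip_force: 0.6
```

Run:
```python
from h import *
go([.02,0,.051])
im=viewer.read_camera("wrist"); cv2.imwrite("pics/w2.png",im[:,:,::-1])
for q in ([-.03,-.055,.068],[.195,0,.08],[.046,-.06,.05]): print(q,proj("wrist",world(q)).round())
```

```text
t 3.9 till [-0.0384 -0.0006  0.0517] d cm [-0.08 -5.84  0.07] dr [ 0.  -0.3 -0.2] F [ 0.3 -0.1 -0.3]
[-0.03, -0.055, 0.068] [300. 149.]
[0.195, 0, 0.08] [-179.  272.]
[0.046, -0.06, 0.05] [154. 136.]
```

View pics/w2.png

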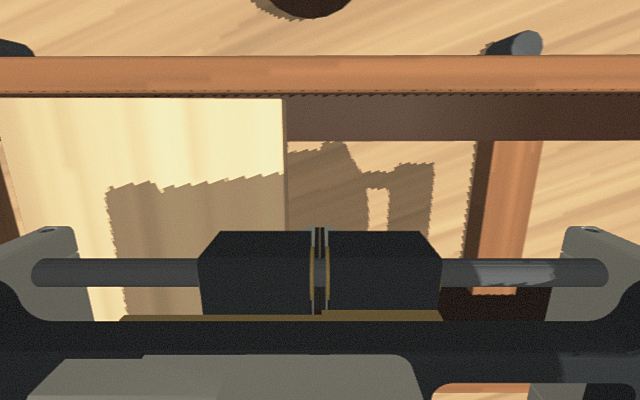

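The board's trailing edge is at column 285, squarely against the fingers at till x ≈ −0.021. I'm continuing the push.

Request:
step_arm --increments '[{"delta_pos": [0,-0.9,0],"dr": [0,0,0],"fingers": 1},{"delta_pos": [0,-1.8,0],"dr": [0,0,0],"fingers": 1},{"delta_pos": [0,-2.7,0],"dr": [0,0,0],"fingers": 1},{"delta_pos": [0,-3.6,0],"dr": [0,0,0],"fingers": 1},{"delta_pos": [0,-4.4,0],"dr": [0,0,0],"fingers": 1}]'

```text
time: 4.58
tool_pos: [0.5701, -0.0121, 0.0516]
tool_rot: [3.142, -0.005, -0.362]
contact_force: [-0.3, -0.5, 0.5]
opening: 0.0009
grip_force: 0.4
```

Request:
step_arm --increments '[{"delta_pos": [0,-0.4,0],"dr": [0,0,0],"fingers": 1},{"delta_pos": [0,-0.8,0],"dr": [0,0,0],"fingers": 1},{"delta_pos": [0,-1.2,0],"dr": [0,0,0],"fingers": 1},{"delta_pos": [0,-1.5,0],"dr": [0,0,0],"fingers": 1},{"delta_pos": [0,-1.8,0],"dr": [0,0,0],"fingers": 1}]'

```text
time: 5.2
tool_pos: [0.5764, 0.0042, 0.0517]
tool_rot: [3.141, -0.005, -0.362]
contact_force: [-1.7, -0.8, 0.3]
opening: 0.0009
grip_force: 0.4
```

Run:
```python
from h import *
go([.03,0,.051])
```

```text
t 5.2 till [ 0.0231 -0.0008  0.0517] d cm [-0.09 -0.69  0.07] dr [ 0.  -0.3 -0.2] F [-1.7 -0.8  0.3]
```

Now I'll creep in 1.5 mm steps and watch the force.

Request:
step_arm --increments '[{"delta_pos": [0,-0.1,0],"dr": [0,0,0],"fingers": 1},{"delta_pos": [0,-0.2,0],"dr": [0,0,0],"fingers": 1},{"delta_pos": [0,-0.3,0],"dr": [0,0,0],"fingers": 1},{"delta_pos": [0,-0.4,0],"dr": [0,0,0],"fingers": 1},{"delta_pos": [0,-0.5,0],"dr": [0,0,0],"fingers": 1}]'

```text
time: 5.82
tool_pos: [0.5781, 0.0088, 0.0517]
tool_rot: [3.142, -0.005, -0.362]
contact_force: [-0.2, -0.7, -0.3]
opening: 0.0005
grip_force: 0.4
```

Run:
```python
from h import *
go([.03,0,.051])
a=viewer.read_camera("wrist");b=viewer.read_camera("side")[150:290,230:430]
b=cv2.resize(b,None,fx=2.2,fy=2.2,interpolation=cv2.INTER_CUBIC); a=a[:308,:360]
cv2.imwrite("pics/w3.png",np.hstack([a,b[:308]])[:,:,::-1])
for q in ([.046,-.06,.05],[.046,-.06,.068],[.046,-.06,.06],[.0,-.06,.05]): print(q,proj("wrist",world(q)).round())
```

```text
t 5.825 till [ 0.0281 -0.0008  0.0517] d cm [-0.08 -0.19  0.07] dr [ 0.  -0.3 -0.2] F [-0.2 -0.7 -0.3]
[0.046, -0.06, 0.05] [282. 136.]
[0.046, -0.06, 0.068] [277. 139.]
[0.046, -0.06, 0.06] [279. 138.]
[0.0, -0.06, 0.05] [372. 136.]
```

View pics/w3.png

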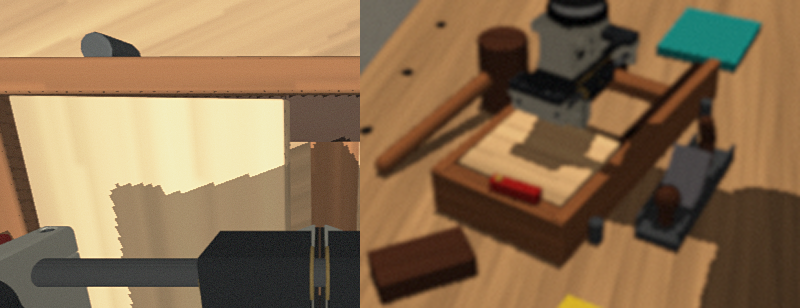

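The trailing edge is at column 286 (till x ≈ 0.043) and a gap to the rail remains. A few millimetres more.

Request:
step_arm --increments '[{"delta_pos": [0,-0.1,0],"dr": [0,0,0],"fingers": 1},{"delta_pos": [0,-0.2,0],"dr": [0,0,0],"fingers": 1},{"delta_pos": [0,-0.3,0],"dr": [0,0,0],"fingers": 1},{"delta_pos": [0,-0.4,0],"dr": [0,0,0],"fingers": 1},{"delta_pos": [0,-0.4,0],"dr": [0,0,0],"fingers": 1}]'

```text
time: 6.55
tool_pos: [0.5796, 0.0126, 0.0517]
tool_rot: [-3.142, -0.005, -0.362]
contact_force: [0.4, -0.1, -0.4]
opening: 0.0004
grip_force: 0.0
```

Request:
step_arm --increments '[{"delta_pos": [0,-0.1,0],"dr": [0,0,0],"fingers": 1},{"delta_pos": [0,-0.2,0],"dr": [0,0,0],"fingers": 1},{"delta_pos": [0,-0.3,0],"dr": [0,0,0],"fingers": 1},{"delta_pos": [0,-0.3,0],"dr": [0,0,0],"fingers": 1},{"delta_pos": [0,-0.3,0],"dr": [0,0,0],"fingers": 1}]'

```text
time: 7.18
tool_pos: [0.5806, 0.0153, 0.0517]
tool_rot: [3.141, -0.005, -0.362]
contact_force: [-0.7, -0.1, 0.1]
opening: 0.0001
grip_force: 0.3
```

Request:
step_arm --increments '[{"delta_pos": [0,0.3,0],"dr": [0,0,0],"fingers": 1},{"delta_pos": [0,1.2,0],"dr": [0,0,0],"fingers": 1},{"delta_pos": [0,2.5,0],"dr": [0,0,0],"fingers": 1},{"delta_pos": [0,4,0],"dr": [0,0,0],"fingers": 1},{"delta_pos": [0,4,0],"dr": [0,0,0],"fingers": 1}]'

```text
time: 7.8
tool_pos: [0.566, -0.0235, 0.0518]
tool_rot: [3.141, -0.005, -0.364]
contact_force: [-0.2, -0.4, 0.8]
opening: 0.0004
grip_force: 0.0
```

Run:
```python
from h import *
go([.03,0,.051])
a=viewer.read_camera("wrist");b=viewer.read_camera("side")[150:290,230:430]
b=cv2.resize(b,None,fx=2.2,fy=2.2,interpolation=cv2.INTER_CUBIC); a=a[:308,:360]
cv2.imwrite("pics/w4.png",np.hstack([a,b[:308]])[:,:,::-1])
for q in ([.046,-.06,.05],[.046,-.06,.068],[.049,-.075,.068],[.049,-.075,.060]): print(q,proj("wrist",world(q)).round())
```

```text
t 7.8 till [-0.0065 -0.0008  0.0518] d cm [-0.1  -3.64  0.07] dr [ 0.  -0.3 -0.3] F [-0.2 -0.4  0.8]
[0.046, -0.06, 0.05] [216. 136.]
[0.046, -0.06, 0.068] [203. 139.]
[0.049, -0.075, 0.068] [193. 105.]
[0.049, -0.075, 0.06] [200. 106.]
```

View pics/w4.png

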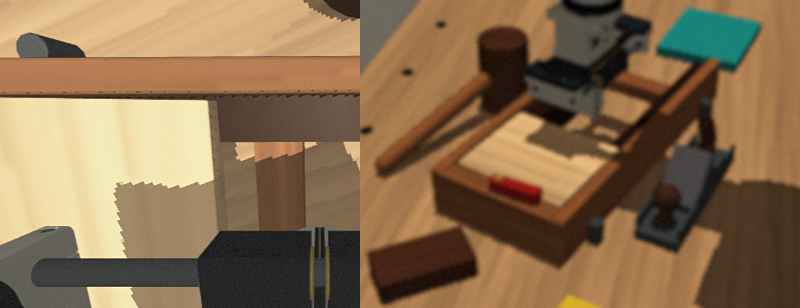

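The trailing edge's top is at column 210 and its face runs to about 218 over the runner. The side view looks nearly flat. I'm zooming in to confirm the drop.

Run:
```python
import cv2,numpy as np
i=cv2.imread("pics/w4.png");a=i[85:235,150:260];a=cv2.resize(a,None,fx=3.6,fy=3.6,interpolation=cv2.INTER_CUBIC)
b=cv2.resize(i[90:230,430:640],(400,267)); b=np.vstack([b,np.zeros((a.shape[0]-267,400,3),np.uint8)])
cv2.imwrite("pics/z4.png",np.hstack([a,b]))
```

```text
(no output)
```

View pics/z4.png

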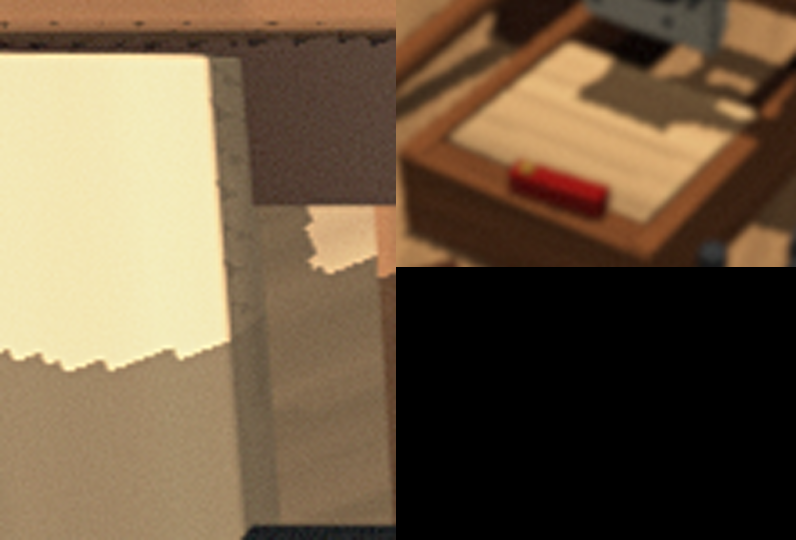

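The face strip's width doesn't settle it: 33 to 37 zoomed pixels, between the dropped and undropped predictions. I'll triangulate the top edge's height with a second wrist view from further back.

```bash
cat > edge.py <<'E'
from h import *
import pickle,sys
n=sys.argv[1]; p=viewer.camera_params("wrist"); im=viewer.read_camera("wrist"); pickle.dump((p,im),open(f"pics/{n}.pkl","wb"))
g=im[:,:,2].astype(float)
for y in (-.070,-.062):   # rows crossing lit board top, over the runner
    uv=proj("wrist",world([.046,y,.06])); r=int(uv[1]); line=g[r-2:r+3].mean(0)
    x0=max(int(uv[0])-60,0); d=-np.diff(cv2.GaussianBlur(line[None],(5,1),0)[0]); 
    idx=[(i,round(d[i],1)) for i in range(x0,min(int(uv[0])+60,630)) if d[i]>4 and d[i]>=d[i-1] and d[i]>=d[i+1]]
    print(y,"row",r,"pred col",uv[0].round(1),idx)
E
python3 edge.py e1
```

```text
-0.07 row 116 pred col 208.1 [(211, np.float64(33.0)), (220, np.float64(9.1))]
-0.062 row 133 pred col 209.7 [(212, np.float64(32.2)), (221, np.float64(9.7))]
```

Request:
step_arm --increments '[{"delta_pos": [0,1.5,0],"dr": [0,0,0],"fingers": 1},{"delta_pos": [0,3,0],"dr": [0,0,0],"fingers": 1},{"delta_pos": [0,4.5,0],"dr": [0,0,0],"fingers": 1},{"delta_pos": [0,6,0],"dr": [0,0,0],"fingers": 1},{"delta_pos": [0,6,0],"dr": [0,0,0],"fingers": 1}]'

```text
time: 8.57
tool_pos: [0.5448, -0.0795, 0.0517]
tool_rot: [3.141, -0.005, -0.364]
contact_force: [-0.5, 0.2, -1.0]
opening: 0.0004
grip_force: 0.0
```

```bash
python3 edge.py e2
```

```text
-0.07 row 116 pred col 79.2 [(82, np.float64(28.3)), (99, np.float64(13.0))]
-0.062 row 133 pred col 82.8 [(85, np.float64(27.9)), (102, np.float64(12.9))]
```

Run:
```python
from h import *
import pickle
from scipy.optimize import fsolve
P=[pickle.load(open(f"pics/{n}.pkl","rb"))[0] for n in("e1","e2")]
def col(p,q):
    c=p["K"]@(np.linalg.inv(p["T"])@np.r_[world(q),1])[:3]; return c[0]/c[2]
for y,a,b in((-.070,211.5,82.5),(-.062,212.5,85.5),(-.070,220.5,99.5),(-.062,221.5,102.5)):
    print(y,fsolve(lambda v:[col(P[0],[v[0],y,v[1]])-a,col(P[1],[v[0],y,v[1]])-b],[.046,.06]).round(4))
```

```text
-0.07 [0.0443 0.0592]
-0.062 [0.0447 0.059 ]
-0.07 [0.0431 0.0493]
-0.062 [0.0435 0.0488]
```

The rear top edge triangulates to z ≈ 0.059 and the runner step to 0.049. The board has therefore dropped, with its trailing edge about 1 mm past the step. The real till x is about 2.7 mm more than my frame says. Next is the button, going over the top to the far side of the end rail.

Request:
step_arm --increments '[{"delta_pos": [0,0,-4],"dr": [0,0,0],"fingers": 1},{"delta_pos": [-1,-3,-7.5],"dr": [0,0,0],"fingers": 1},{"delta_pos": [-2,-8.5,-8],"dr": [0,0,0],"fingers": 1},{"delta_pos": [-3,-14,-8],"dr": [0,0,0],"fingers": 1},{"delta_pos": [-4.5,-20,-8],"dr": [0,0,0],"fingers": 1}]'

```text
time: 9.25
tool_pos: [0.574, 0.1269, 0.1318]
tool_rot: [-3.141, -0.006, -0.363]
contact_force: [0.8, -0.1, 0.6]
opening: 0.0003
grip_force: 0.0
```

Request:
step_arm --increments '[{"delta_pos": [0,-4,0],"dr": [0,0,0],"fingers": 1},{"delta_pos": [0,-8,0],"dr": [0,0,0],"fingers": 1},{"delta_pos": [0,-10.7,0],"dr": [0,0,0],"fingers": 1},{"delta_pos": [0,-10.7,0],"dr": [0,0,0],"fingers": 1},{"delta_pos": [0,-10.7,0],"dr": [0,0,0],"fingers": 1}]'

```text
time: 9.88
tool_pos: [0.611, 0.2247, 0.1312]
tool_rot: [3.141, -0.005, -0.362]
contact_force: [-0.5, -0.9, 0.0]
opening: 0.0006
grip_force: 0.0
```

Run:
```python
from h import *
go([.235,.042,.069])
im=viewer.read_camera("wrist");r,g,b=[im[:,:,i].astype(int) for i in range(3)]
m=((r>100)&(g<70)&(b<70)).astype(np.uint8);cs,_=cv2.findContours(m,cv2.RETR_EXTERNAL,cv2.CHAIN_APPROX_NONE)
c=max(cs,key=cv2.contourArea);bx=cv2.boxPoints(cv2.minAreaRect(c));print(cv2.contourArea(c),bx.round())
print([till(cast("wrist",q,.079)).round(4).tolist() for q in bx])
cv2.imwrite("pics/w5.png",im[:,:,::-1])
```

```text
t 9.875 till [0.2418 0.0442 0.1312] d cm [0.19 0.67 6.22] dr [ 0.  -0.3 -0.2] F [-0.5 -0.9  0. ]
1747.0 [[376. 134.]
 [399. 133.]
 [405. 219.]
 [382. 220.]]
[[0.2017, -0.0122, 0.079], [0.1863, -0.0132, 0.079], [0.178, 0.0479, 0.079], [0.1946, 0.0491, 0.079]]
```

View pics/w5.png

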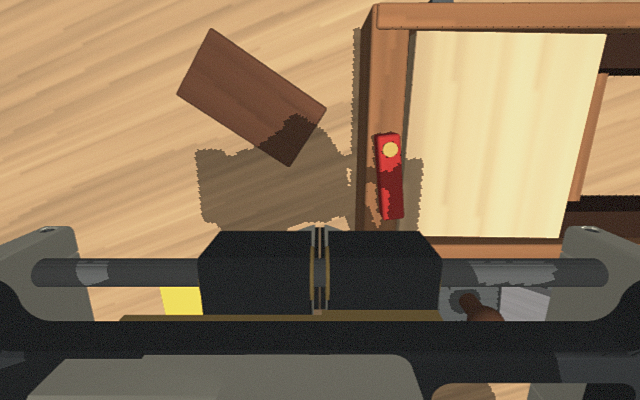

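The wrist view shows the board flush along the end rail. The red button is at pixels (376–405, 133–220), still parked, with its pivot at (391,149). I'm lowering outside the button and then pushing it towards −x.

Request:
step_arm --increments '[{"delta_pos": [0.8,0,2],"dr": [0,0,0],"fingers": 1},{"delta_pos": [0.8,0,4],"dr": [0,0,0],"fingers": 1},{"delta_pos": [0.8,0,6.2],"dr": [0,0,0],"fingers": 1},{"delta_pos": [0.8,0.4,6.2],"dr": [0,0,0],"fingers": 1},{"delta_pos": [0.8,1,6.2],"dr": [0,0,0],"fingers": 1}]'

```text
time: 10.55
tool_pos: [0.616, 0.2119, 0.0696]
tool_rot: [-3.142, -0.006, -0.363]
contact_force: [0.3, -0.2, -0.1]
opening: 0.0002
grip_force: 0.0
```

Run:
```python
from h import *
go([.18,.036,.069])
```

```text
t 10.55 till [0.2316 0.035  0.0696] d cm [-0.08  5.16  0.06] dr [-0.  -0.3 -0.2] F [ 0.3 -0.2 -0.1]
```

Request:
step_arm --increments '[{"delta_pos": [0,0.8,0],"dr": [0,0,0],"fingers": 1},{"delta_pos": [0,1.6,0],"dr": [0,0,0],"fingers": 1},{"delta_pos": [0,2.3,0],"dr": [0,0,0],"fingers": 1},{"delta_pos": [0,3,0],"dr": [0,0,0],"fingers": 1},{"delta_pos": [0,3.6,0],"dr": [0,0,0],"fingers": 1}]'

```text
time: 11.18
tool_pos: [0.6033, 0.1788, 0.0699]
tool_rot: [-3.141, -0.006, -0.362]
contact_force: [1.7, 1.9, 2.2]
opening: 0.0002
grip_force: 1.0
```

Request:
step_arm --increments '[{"delta_pos": [0,0.5,0],"dr": [0,0,0],"fingers": 1},{"delta_pos": [0,1.1,0],"dr": [0,0,0],"fingers": 1},{"delta_pos": [0,1.6,0],"dr": [0,0,0],"fingers": 1},{"delta_pos": [0.3,1.9,0],"dr": [0,0,0],"fingers": 1},{"delta_pos": [0.7,2.1,0],"dr": [0,0,0],"fingers": 1}]'

```text
time: 11.8
tool_pos: [0.6017, 0.1564, 0.0693]
tool_rot: [3.141, -0.004, -0.362]
contact_force: [-1.5, 0.0, 1.1]
opening: 0.0004
grip_force: 0.9
```

```bash
cat > red.py <<'E'
from h import *
im=viewer.read_camera("top");r,g,b=[im[:,:,i].astype(int) for i in range(3)]
m=((r>90)&(g<60)&(b<60)).astype(np.uint8);m[:130]=0;m[230:]=0;m[:,:230]=0;m[:,330:]=0
ps=np.argwhere(m)[:,::-1]
if len(ps)>8:
    w=np.array([till(cast("top",q,.079))[:2] for q in ps]);print(len(ps),"red x",w[:,0].min().round(3),w[:,0].max().round(3),"y",w[:,1].min().round(3),w[:,1].max().round(3))
else: print("hidden",len(ps))
E
python3 -c "
from h import *
go([.168,.0145,.069])"; python3 red.py
```

```text
t 11.8 till [0.1746 0.029  0.0693] d cm [1.45 0.65 0.04] dr [ 0.1 -0.2 -0.2] F [-1.5  0.   1.1]
hidden 0
```

Request:
step_arm --increments '[{"delta_pos": [0.4,0.2,0],"dr": [0,0,0],"fingers": 1},{"delta_pos": [0.8,0.4,0],"dr": [0,0,0],"fingers": 1},{"delta_pos": [1.1,0.6,0],"dr": [0,0,0],"fingers": 1},{"delta_pos": [1.4,0.6,0],"dr": [0,0,0],"fingers": 1},{"delta_pos": [1.4,0.6,0],"dr": [0,0,0],"fingers": 1}]'

```text
time: 12.48
tool_pos: [0.6126, 0.1459, 0.0694]
tool_rot: [3.14, -0.004, -0.362]
contact_force: [-4.2, -1.9, 1.3]
opening: 0.0005
grip_force: 1.8
```

Request:
step_arm --increments '[{"delta_pos": [-0.8,0,0],"dr": [0,0,0],"fingers": 1},{"delta_pos": [-2,0,0],"dr": [0,0,0],"fingers": 1},{"delta_pos": [-2.5,0,-3],"dr": [0,0,0],"fingers": 1},{"delta_pos": [-2.5,0,-7],"dr": [0,0,0],"fingers": 1},{"delta_pos": [-2.5,-6,-9],"dr": [0,0,0],"fingers": 1}]'

```text
time: 13.1
tool_pos: [0.6109, 0.2091, 0.1624]
tool_rot: [-3.141, -0.009, -0.366]
contact_force: [1.7, -0.1, 0.3]
opening: 0.0003
grip_force: 0.0
```

Run:
```python
from h import *
go([.168,.0145,.069])
im=viewer.read_camera("wrist");cv2.imwrite("pics/w6.png",im[:,:,::-1])
r,g,b=[im[:,:,i].astype(int) for i in range(3)]
m=((r>100)&(g<70)&(b<70)).astype(np.uint8);cs,_=cv2.findContours(m,cv2.RETR_EXTERNAL,cv2.CHAIN_APPROX_NONE)
c=max(cs,key=cv2.contourArea);bx=cv2.boxPoints(cv2.minAreaRect(c))
print(cv2.contourArea(c),[till(cast("wrist",q,.079)).round(4).tolist() for q in bx])
```

```text
t 13.1 till [0.2271 0.0389 0.1624] d cm [2.4  5.91 9.36] dr [-0.1 -0.5 -0.4] F [ 1.7 -0.1  0.3]
1409.5 [[0.2201, -0.0084, 0.079], [0.1597, -0.016, 0.079], [0.1563, 0.0002, 0.079], [0.2177, 0.0081, 0.079]]
```

View pics/w6.png

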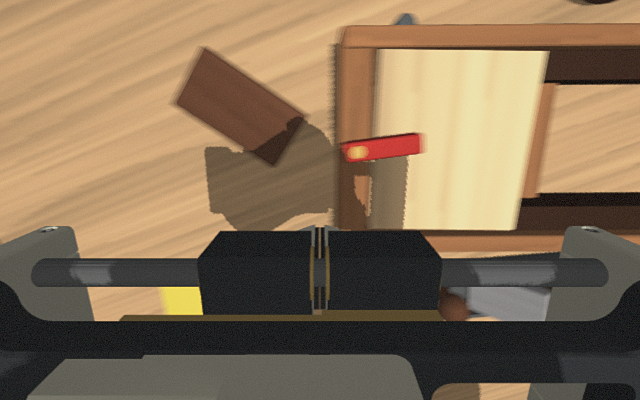

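The button at pixels (340–425, 133–160) now points over the board, within about 0.1 rad of square. The board lies flat against the rail and the arm is clear. I'll let it settle and hand in.

Request:
step_arm --increments '[{"delta_pos": [0,0,-1],"dr": [0,0,0],"fingers": 1},{"delta_pos": [0,0,-2],"dr": [0,0,0],"fingers": 1},{"delta_pos": [0,0,-2],"dr": [0,0,0],"fingers": 1},{"delta_pos": [0,0,-2],"dr": [0,0,0],"fingers": 1},{"delta_pos": [0,0,-2],"dr": [0,0,0],"fingers": 1}]'

```text
time: 13.78
tool_pos: [0.6099, 0.2103, 0.1787]
tool_rot: [3.141, -0.004, -0.363]
contact_force: [0.2, 0.0, 0.0]
opening: 0.0005
grip_force: 0.0
```

```bash
python3 -c "
from cell import robot
print(robot.hand_in())"
```

```text
the job is handed in; nothing more can be done
None
```

The board dropped into the notch, the red button is turned over it to within about 0.1 rad of square, and the arm is clear; I handed the job in at about 13.8 s, and the hand-in gave no verdict.

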